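Roll a cart wheel clean over the tacky mat into its chock

ROBOT

A 6-joint arm with a two-finger parallel gripper is mounted at the origin on a cart in front of the work surface, level with it; the furniture and walls round the work are solid. World frame = base frame: x ahead of the robot, y to its left, z up, the work surface at z = 0. Lengths are in mm, angles in degrees, forces in N, time in s.
With the tool pointing down it reaches from about 300 to 850 mm from the base axis. Payload 4.2 kg.
Tool frame: the origin (TCP) lies at the very end of the fingers, on their centre line; the grasp point (between the pads) lies 19 mm behind it (env.tcp_to_grasp is the distance from the TCP to the grasp point, in mm); z points along the fingers, y is the line along which they close (so a half turn about z gives the same grasp; the last joint's range is limited). The gripper opens to 91 mm and grips with 3 to 60 N. Pads are 32 mm wide; open, the fingers measure 118 mm over their backs; the gripper's body (76 mm by 178 mm) begins 60 mm behind the grasp point.
Start: joints at [71.219, 18.312, 89.639, -0, 72.044, -1.146], TCP at [174.206, 547.992, 213.976] pointing down, gripper open.
Joint ranges: [-177.97, 177.97], [-48.28, 115.42], [12.27, 149.76], [-77.06, 257.06], [2.81, 150.46], [-146.56, 146.56]. Speed limits (degrees/s): [147.25, 147.25, 180, 180, 180, 180].

INTERFACE

Orientations are given as [roll, pitch, yaw] about the fixed x, y, z axes, in that order (R = Rz(yaw) Ry(pitch) Rx(roll)).
In Python, from workcell import env gives the robot as it stands.
- The arm moves only by the tool move_arm, never from a script. Its argument "plan" is a list of rows, each a list of 3 entries, a list of its own where there are three numbers: the shift along the world's x, y, z in cm, then the turn about the world's z in degrees, then the closure, from 0 (fully open) to 1 (shut). In form: [[[x, y, z], turn, claw], ...]. A call has 1 to 5 rows; each row shifts and turns the commanded pose from where the row before left it; what a row does not reach is not made up. A row lasts 1/10 s, in which the tool goes at most 50 mm and 8.59 degrees, less where a joint would pass 70% of its speed; a pose out of reach is approached as far as the arm can. A call is refused whole if a number of a shift passes 5 or a number of a turn 8.59, either way. A call with a gripper value outside its range is refused whole. The fingers move at their own pace and stop on an object; "squeeze" is the grip in N (left out, the last holds). Time passes only in rows, so rows that do not move let the fingers close. It gives the time, the measured TCP pose, the force, the opening and the grip force at its end, in the units of the state.
- env.state(): the state, without advancing time (a new reading comes with each control period).
- env.grab_frame(name): name is "scene" or "side" or "wrist"; returns a dict with "frame" (400x640x3 uint8, red, green, blue), "z_map" (400x640 float32, mm along the optical axis (not along the pixel's ray), 0 where there is no reading), "fovy" (degrees; the focal length in pixels is half the picture's height over the tangent of half this angle, whatever the lens; pixels are square), "cx", "cy" (the principal point, pixels), "position" and "orientation" of the camera in the world. Camera axes: x right, y down, z forward; pixel columns grow to the right and rows downward; lengths in mm; the calibration is good to about 2 mm. A picture is of the moment at which its call begins.
- env.job_done(): hands the job in; it is judged then, once.
Trained networks look in a picture, given as the dict that the camera call returned (one of the last four; its "shot" number tells which), for a name from the list of things; names that differ only in an ending like _2 or _b are one class to them, and where a whole thing is asked for, a point or a joint stands for the part that bears it (a point fixed in the world has none). Each returns a list of dicts, best first, with "score" (0 to 1); they miss things now and then, are a little off and sometimes report something else, mostly with a low value. They report only what shows in the picture. A call takes as long as a camera call. They do not tell look-alikes from the thing itself.
- env.search_frame(picture, label): "point" ([column, row] in pixels, amid what is visible of it).
- env.landmark_of(picture, label): "point" ([column, row] in pixels: a listed point, or the origin of a listed thing).
The state is a dict: "time_s": time; "qpos": joint angles; "qvel": joint speeds; "effort": joint torques, N m; "ee_pos": TCP position; "ee_rot": TCP orientation; "force": force on the tool from outside, world axes, zero at the start; "torque": the same for the moment, N m; "gripper_width": finger opening in mm; "gripper_force": force on a finger pad.
Only numpy, scipy, OpenCV 4.12 (cv2) and the standard library are available. Lean on these libraries where they do the work, as an engineer would, in place of code of your own. Each camera call takes 0.05 s, during which the arm holds its last target. There are 200 camera calls.

TASK

The larger of the two cart wheels has to be cleaned by rolling it on its tread along the tacky mat. First stand the sample bottle that is in the way on the mat in the clear sorting tray, beside the bottle already there; then stand the larger wheel across the mat at its free end and roll it the length of the mat, in one full turn or more, without sliding or hopping or falling over, and on up the ramp into the chock until the rocker tips over and holds it. Leave the wheel upright there, and do not disturb the smaller wheel or anything else.

Things in the scene. Friction and masses are not known exactly. Their poses are not given: they have to be found in the camera images.
- wheel_large: the larger cart wheel: dark tread 70 mm in diameter, 30 mm wide, grey hub with five dark dots; stands on its tread in the parts tray. Origin at its centre, 35 mm above its support; axle along its y (x and z turn as it rolls). A 14 mm steel axle on a free bearing sticks out to 24 mm on either side (48 mm end to end): held by the axle ends the wheel still rolls freely. 0.36 kg
- wheel_small: the smaller wheel, 54 mm in diameter and 24 mm wide, axle 42 mm from end to end, standing in the same tray; leave it. Origin at its centre, axle along y
- parts_tray: low steel tray, 104 mm (x) by 210 mm (y), floor 2 mm, rim 8 mm high, fixed; origin under its centre. The two wheels stand in it, one towards each end, axles roughly along its x
- mat: tacky mat, a grey plate with pale film, 300 mm long (x), 96 mm wide (y), top 4 mm above the table, fixed. Origin under its centre; +x is the way to roll, to the chock; the free end is x = -150 mm. One turn of the wheel is 220 mm, so start with its centre at x = -145 to -95 mm, axle along y, within 30 mm of the middle line, centre 39 mm above the table
- chock: steel wheel chock in line with the mat at its +x end, 118 x 56 mm, fixed. Origin under the middle of its entry edge, x the way in, z up. A ramp between flared guides rises from x 2, z 4 mm (level with the mat) to x 30, z 11 mm; behind it is the rocker between two rails, 38 mm apart inside, tops at z 17 mm
- rocker (a joint): rocker of the chock, a level tongue and a rising nose plate on a cross pin: 0 rad open (weak spring), 0.314 rad tipped with a wheel held. Over the open rocker the large wheel's centre is at z 46 mm in the chock's frame from x 30 to x 62.6 mm, where it meets the nose; pushed on, it tips the rocker and drops to the seat
- seat (a point): where the centre of the large wheel is when it is fully home in the tipped rocker: x = 73.7 mm, z = 41.8 mm in the chock's frame
- sample_bottle: glass sample bottle with dark ribbed cap standing on the mat, body 33 mm in diameter up to 42 mm, cap 28 mm in diameter from 50 to 66 mm; origin at the centre of its underside
- sorting_tray: translucent plastic tray, 88 mm (x) by 116 mm (y), walls 24 mm high and 2 mm thick, floor 2 mm, fixed; inside 76 mm by 106 mm; origin under its centre
- tray_bottle: sample bottle, 33 mm in diameter, 62 mm tall, already standing in the +y half of the sorting tray; leave it. Origin at the centre of its underside
- bottle_near_mat: another sample bottle, 33 mm in diameter, 62 mm tall, beside the mat; leave it. Origin at the centre of its underside
- bottle_near_tray: sample bottle, 33 mm in diameter, 62 mm tall, beyond the parts tray; leave it. Origin at the centre of its underside
- tally_counter: round tally counter, 44 mm drum, 27 mm tall, on the robot's side of the chock; leave it. Origin at the centre of its underside
- beaker: glass beaker, 46 mm across and 56 mm tall, on the robot's side of the parts tray; leave it. Origin at the centre of its underside
- blower: rubber blower, 43 mm bulb, 102 mm tall, further back on the left; leave it. Origin at the centre of its underside
Not all that is in view belongs to the job. Leave any yellow look-alike of the wheel_large alone.

How it is judged:
By the outcome, as a careful person would: the job done as asked, in the order asked, and still so for the second after the job is handed in, with the robot touching nothing.
It also fails if it takes over 72 s, if anything falls off the work surface, if the arm or the gripper's body presses on something with over 40 N, if the wrist force passes 120 N, or if a joint passes its speed limit or range.

## Working session

There is one attempt and no reset: what is moved stays moved. The work goes in short steps, Python scripts to look and compute and a tool call to move; the robot and the scene stay as the last step left them, time stands still between calls to the robot, and variables do not carry over. Pictures are saved under pics/ and viewed, at most 13 in all, crops included, and the job is handed in when it is done.

Besides the shell and the picture viewer there is one more tool, called after "Call:" as name([rows], argument=value, ...), one row to a line, values as JSON. move_arm: Moves the arm, as the interface text tells. Its arguments: {"type":"object","properties":{"plan":{"type":"array","items":{"type":"array"}},"squeeze":{"type":"number"}},"required":["plan"]}

```bash
mkdir -p pics
cat > h.py <<'E'
import numpy as np, cv2
from scipy.spatial.transform import Rotation as R
from workcell import env
def rot(o):
    o=np.array(o,float)
    if o.shape==(3,3): return o
    if o.size==4: return R.from_quat(o).as_matrix()
    return R.from_euler('xyz',o,degrees=True).as_matrix()
def f(p): return 200/np.tan(np.radians(p['fovy'])/2)
def cloud(p):
    z=p['z_map'];v,u=np.mgrid[:400,:640]
    c=np.stack([(u-p['cx'])/f(p)*z,(v-p['cy'])/f(p)*z,z],-1)
    return c@rot(p['orientation']).T+np.array(p['position'])
def onplane(p,px,h):
    d=rot(p['orientation'])@np.array([(px[0]-p['cx'])/f(p),(px[1]-p['cy'])/f(p),1])
    o=np.array(p['position']);return o+d*(h-o[2])/d[2]
def proj(p,X):
    c=rot(p['orientation']).T@(np.array(X)-np.array(p['position']));return c[:2]/c[2]*f(p)+[p['cx'],p['cy']]
E
python3 - <<'E'
from h import *
names=dict(wheel_large=35,wheel_small=29,parts_tray=0,mat=0,chock=0,seat=41.8,sample_bottle=4,sorting_tray=0,tray_bottle=2,tally_counter=0,beaker=0)
for n in['scene','side']:
    p=env.grab_frame(n);print(n,p['position'],p['orientation'],p['fovy'],p['cx'],p['cy'])
    cv2.imwrite(f'pics/{n}.png',p['frame'][...,::-1])
    np.savez(n+'.npz',**{k:p[k] for k in ['frame','z_map','fovy','cx','cy','position','orientation']})
    for k,h in names.items():
        r=env.landmark_of(p,k)
        print(k,[(np.round(q['point']).tolist(),round(q['score'],2),onplane(p,q['point'],h).round().tolist()) for q in r[:3]])
E
```

```text
scene [ -61.70492419 -727.33370468  751.87855573] [-126.76399498    1.12464637  -37.84073202] 51.47793412985608 318.5022727155202 204.9610652344596
wheel_large [([278.0, 184.0], 0.9, [486.0, 205.0, 35.0]), ([215.0, 164.0], 0.88, [390.0, 442.0, 35.0]), ([247.0, 199.0], 0.46, [372.0, 198.0, 35.0])]
wheel_small [([255.0, 172.0], 0.69, [470.0, 319.0, 29.0]), ([382.0, 258.0], 0.29, [506.0, -228.0, 29.0])]
parts_tray [([272.0, 190.0], 0.82, [480.0, 235.0, 0.0])]
mat [([379.0, 258.0], 0.88, [525.0, -201.0, 0.0])]
chock [([280.0, 184.0], 0.23, [515.0, 245.0, 0.0])]
seat [([464.0, 296.0], 0.63, [553.0, -434.0, 42.0]), ([248.0, 201.0], 0.39, [364.0, 179.0, 42.0])]
sample_bottle [([404.0, 273.0], 0.66, [532.0, -281.0, 4.0])]
sorting_tray [([405.0, 230.0], 0.73, [659.0, -167.0, 0.0])]
tray_bottle [([390.0, 222.0], 0.81, [649.0, -121.0, 2.0]), ([423.0, 326.0], 0.22, [449.0, -413.0, 2.0])]
tally_counter [([420.0, 328.0], 0.81, [440.0, -412.0, 0.0])]
beaker [([246.0, 202.0], 0.54, [381.0, 230.0, 0.0]), ([255.0, 172.0], 0.52, [492.0, 363.0, 0.0])]
side [ 942.90538049 -313.65761693  991.76772263] [-150.06804272    0.81813107   52.05704566] 57.553302564568604 316.13854238078596 197.35558879754703
wheel_large [([363.0, 162.0], 0.57, [489.0, 212.0, 35.0]), ([398.0, 110.0], 0.55, [400.0, 455.0, 35.0])]
wheel_small []
parts_tray [([366.0, 159.0], 0.82, [472.0, 247.0, 0.0])]
mat [([263.0, 248.0], 0.88, [523.0, -201.0, 0.0])]
chock [([221.0, 286.0], 0.9, [544.0, -354.0, 0.0])]
seat [([192.0, 301.0], 0.69, [549.0, -433.0, 42.0])]
sample_bottle [([241.0, 264.0], 0.44, [525.0, -278.0, 4.0])]
sorting_tray [([306.0, 275.0], 0.55, [664.0, -150.0, 0.0]), ([186.0, 270.0], 0.42, [442.0, -410.0, 0.0])]
tray_bottle [([313.0, 264.0], 0.55, [650.0, -115.0, 2.0])]
tally_counter [([185.0, 270.0], 0.75, [440.0, -411.0, 0.0]), ([367.0, 160.0], 0.41, [478.0, 248.0, 0.0])]
beaker [([341.0, 142.0], 0.8, [366.0, 228.0, 0.0])]
```

View pics/scene.png

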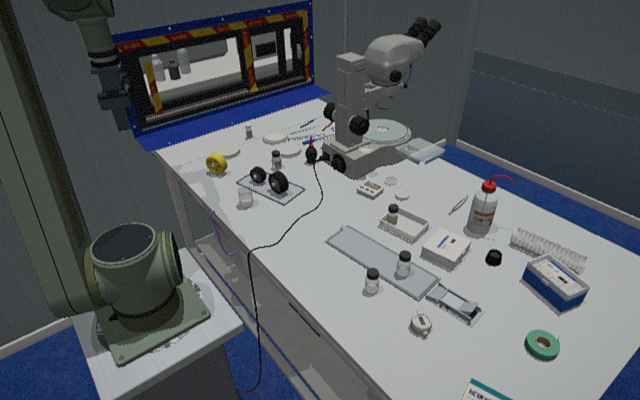

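View pics/side.png

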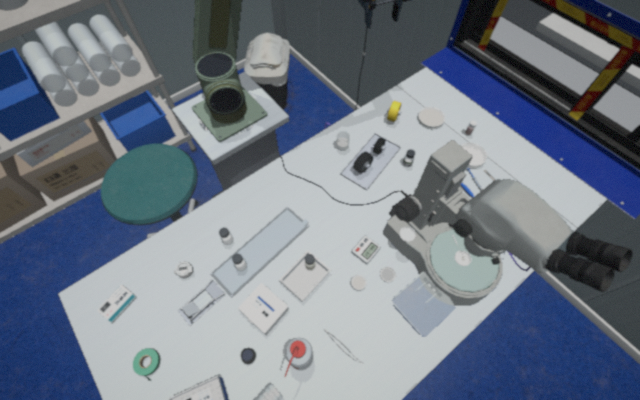

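The scene view shows the dark wheels in the tray at about (278,183) and (258,173), with the yellow look-alike at (216,163). The bottle on the mat is at (404,262), the sorting tray at (403,222) and the chock at (455,298). The side view agrees with this. Next I refine the positions with depth.

Run:
```python
from h import *
for n in['scene','side']:
    p=dict(np.load(n+'.npz'));c=cloud(p);X=c.reshape(-1,3)[p['z_map'].ravel()>0];C=p['frame'].reshape(-1,3)[p['z_map'].ravel()>0].astype(int)
    def sel(x,y,z): return (X[:,0]>x[0])&(X[:,0]<x[1])&(X[:,1]>y[0])&(X[:,1]<y[1])&(X[:,2]>z[0])&(X[:,2]<z[1])
    print(n,'table',np.median(X[sel((400,700),(-200,100),(-15,15)),2]))
    for nm,b in dict(bottle=((500,560),(-320,-240),(55,75)),traybot=((610,690),(-160,-80),(50,75)),wl=((430,550),(150,250),(14,90)),ws=((420,530),(255,340),(14,70)),near=((400,480),(-320,-220),(50,75))).items():
        s=X[sel(*b)]
        if len(s): print(nm,len(s),s.min(0).round(),s.max(0).round(),s.mean(0).round())
    # mat colour
    for nm,b in dict(mat=((440,610),(-380,-20),(2,7)),chock=((500,600),(-500,-345),(8,22)),stray=((590,730),(-260,-60),(14,30)),ptray=((380,570),(100,380),(5,12))).items():
        s=X[sel(*b)]
        if nm=='mat':
            pass
        if len(s)>5: r=cv2.minAreaRect(s[:,:2].astype(np.float32));print(nm,len(s),np.round(r[0]),np.round(r[1]),round(r[2],1))
img=[]
for n,s in(('scene',(150,330,220,500)),('side',(100,330,160,430))):
    im=cv2.imread(f'pics/{n}.png')[s[0]:s[1],s[2]:s[3]]
    img.append(cv2.resize(im,None,fx=790/im.shape[1] if 0 else 2.0,fy=2.0,interpolation=cv2.INTER_CUBIC))
# rectified top view from both of the mat
for n in['scene','side']:
    p=dict(np.load(n+'.npz'));W=[(400,-20),(720,-20),(720,-500),(400,-500)]
    src=np.float32([proj(p,(x,y,4)) for x,y in W]);dst=np.float32([(0,0),(320,0),(320,480),(0,480)])
    cv2.imwrite(f'pics/rect_{n}.png',cv2.warpPerspective(cv2.imread(f'pics/{n}.png'),cv2.getPerspectiveTransform(src,dst),(320,480)))
cv2.imwrite('pics/rect.png',np.hstack([cv2.imread(f'pics/rect_{n}.png') for n in['scene','side']]))
```

```text
scene table 1.7656847307343924
bottle 123 [ 515. -292.   55.] [ 541. -266.   73.] [ 525. -281.   67.]
traybot 87 [ 634. -139.   50.] [ 662. -112.   68.] [ 646. -127.   61.]
wl 344 [464. 175.  14.] [509. 246.  76.] [485. 201.  49.]
ws 198 [448. 272.  15.] [490. 324.  59.] [466. 293.  39.]
near 123 [ 421. -281.   50.] [ 447. -253.   65.] [ 432. -269.   60.]
mat 3303 [ 525. -200.] [170. 359.] 0.0
chock 694 [ 551. -409.] [ 74. 121.] 3.9
stray 413 [ 667. -154.] [ 92. 117.] 9.9
ptray 267 [475. 239.] [247. 184.] 88.0
side table -0.16760773808209706
bottle 93 [ 518. -291.   56.] [ 544. -265.   73.] [ 533. -278.   68.]
traybot 90 [ 639. -138.   50.] [ 664. -111.   67.] [ 652. -126.   62.]
wl 291 [476. 176.  15.] [516. 245.  75.] [498. 204.  53.]
ws 154 [453. 272.  15.] [492. 325.  57.] [476. 293.  42.]
near 80 [ 424. -280.   50.] [ 451. -254.   64.] [ 439. -267.   59.]
mat 2572 [ 525. -200.] [359. 170.] 90.0
chock 484 [ 550. -414.] [ 56. 109.] 6.5
stray 358 [ 669. -177.] [ 98. 168.] 3.4
ptray 149 [488. 255.] [230. 185.] 76.7
```

View pics/rect.png

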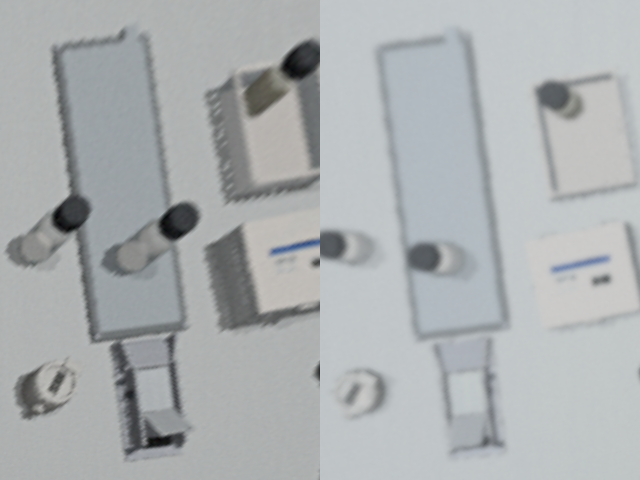

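The rectified view puts the mat corners at (55,47), (148,34), (187,328) and (93,341). That gives a mat centre near (522,-205) and a yaw of about -82.6°, with the chock in line with it. Both fit the given sizes.

Call:
move_arm([
  [[4, -4, 1], 0, 0],
  [[4, -4, 1], 0, 0],
  [[4, -4, 1], 0, 0],
  [[4, -4, 1], 0, 0],
  [[4, -4, 1], 0, 0],
])

```text
time_s: 1.7
ee_pos: [349.4, 372.4, 258.0]
ee_rot: [180.0, 0.0, 162.4]
force: [0.8, 0.7, 0.1]
gripper_width: 91.2
gripper_force: 0.0
```

Call:
move_arm([
  [[3, -4, 0], 0, 0],
  [[3, -4, 0], 0, 0],
  [[0, -4, 0], 0, 0],
  [[0, -2, 0], 0, 0],
  [[0, 0, 0], 0, 0],
])

```text
time_s: 2.2
ee_pos: [408.3, 231.6, 257.8]
ee_rot: [-180.0, 0.0, 162.2]
force: [0.5, 0.4, -0.1]
gripper_width: 91.3
gripper_force: 0.0
```

Run:
```python
from h import *
s=env.state();print({k:np.round(s[k],2) for k in s})
p=env.grab_frame('wrist');print(p['position'],p['orientation'],p['fovy'])
cv2.imwrite('pics/w1.png',p['frame'][...,::-1])
for k,h in dict(wheel_large=35,wheel_small=29,parts_tray=0).items():
    print(k,[(np.round(q['point']).tolist(),round(q['score'],2),onplane(p,q['point'],h).round(1).tolist()) for q in env.landmark_of(p,k)[:3]])
c=cloud(p);X=c.reshape(-1,3)[p['z_map'].ravel()>0]
for nm,(y0,y1) in dict(wl=(150,250),ws=(262,340)).items():
    m=(X[:,0]>420)&(X[:,0]<540)&(X[:,1]>y0)&(X[:,1]<y1)&(X[:,2]>30)&(X[:,2]<80);s=X[m]
    if len(s): 
        r=cv2.minAreaRect(s[:,:2].astype(np.float32));print(nm,s.min(0).round(),s.max(0).round(),r)
        t=s[s[:,2]>s[:,2].max()-6]; print('top',t.min(0).round(),t.max(0).round(),cv2.minAreaRect(t[:,:2].astype(np.float32)))
```

```text
{'time_s': np.float64(2.2), 'qpos': array([ 2.818e+01,  7.150e+00,  9.811e+01, -3.000e-02,  7.474e+01,
       -4.397e+01]), 'qvel': array([ 2.81,  1.25, -1.74,  1.92, -1.18,  1.53]), 'effort': array([ -1.19, -31.21, -23.12,  -0.19,   0.2 ,  -0.17]), 'ee_pos': array([408.31, 231.65, 257.76]), 'ee_rot': array([-1.7998e+02,  2.0000e-02,  1.6216e+02]), 'force': array([ 0.51,  0.37, -0.12]), 'torque': array([-0.02, -0.02, -0.  ]), 'gripper_force': np.float64(0.0), 'gripper_width': np.float64(91.3)}
[343.92629976 252.16862235 428.56740546] [1.66046332e+02 8.08518806e-02 7.21865692e+01] 63.85466849648218
wheel_large [([492.0, 108.0], 0.59, [390.6, 446.8, 35.0]), ([326.0, 240.0], 0.58, [488.2, 210.4, 35.0])]
wheel_small [([389.0, 204.0], 0.55, [468.6, 302.6, 29.0])]
parts_tray [([356.0, 217.0], 0.76, [482.5, 256.9, 0.0])]
wl [464. 176.  30.] [501. 247.  74.] ((480.4196472167969, 212.56491088867188), (72.49945831298828, 31.761201858520508), 78.30730438232422)
top [472. 195.  68.] [497. 230.  74.] ((481.201416015625, 214.057373046875), (38.30522537231445, 21.216266632080078), 72.80310821533203)
ws [446. 273.  30.] [488. 329.  58.] ((467.73236083984375, 300.6749572753906), (42.139915466308594, 53.618324279785156), 22.032711029052734)
top [452. 285.  52.] [482. 317.  58.] ((467.66668701171875, 300.47052001953125), (24.008344650268555, 30.859821319580078), 20.482032775878906)
```

View pics/w1.png

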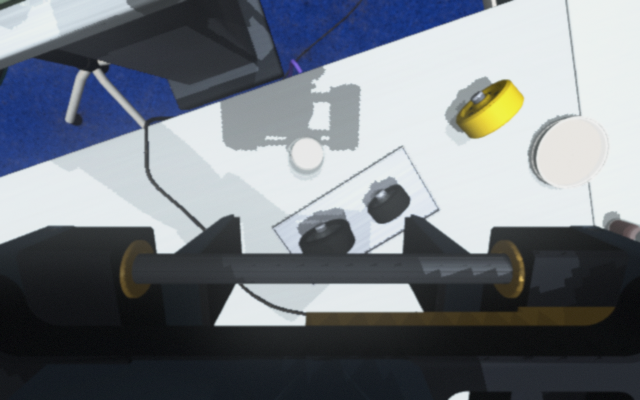

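The wrist view shows the large wheel at (326,240), nearest the fingers, the small wheel at (389,203) and the yellow one at (490,108). Next I move to above the bottle and work out clearances and axle angles from the stored clouds.

Run:
```python
from h import *
for n in['scene','side']:
    p=dict(np.load(n+'.npz'));c=cloud(p);X=c.reshape(-1,3)[p['z_map'].ravel()>0]
    m=(X[:,0]>380)&(X[:,0]<640)&(X[:,1]>100)&(X[:,1]<340)&(X[:,2]>80)&(X[:,2]<400);s=X[m]
    g=np.round(s[:,:2]/20)*20
    for a in np.unique(g,axis=0): 
        q=s[(g==a).all(1)]; print(n,a,len(q),q[:,2].max().round(),end=' | ')
    print()
    m=(X[:,0]>585)&(X[:,0]<720)&(X[:,1]>-350)&(X[:,1]<-225)&(X[:,2]>20);print('box',X[m].min(0),X[m].max(0))
    print('blower',[onplane(p,q['point'],0) for q in []])
```

```text
box [ 611.62954688 -349.17743332   20.00262193] [ 719.8627634  -245.21617447   39.45976553]
blower []

box [ 616.33431302 -347.44578657   20.75085865] [ 719.76460293 -242.8133985    38.53085836]
blower []
```

Call:
move_arm([
  [[1, -4.8, 0], 0, 0],
  [[1, -4.8, 0], 0, 0],
  [[1, -4.8, 0], 0, 0],
  [[1, -4.8, 0], 0, 0],
  [[1, -4.8, 0], 0, 0],
])

```text
time_s: 2.9
ee_pos: [459.0, -6.7, 257.6]
ee_rot: [180.0, 0.0, 162.5]
force: [1.0, -0.2, 0.4]
gripper_width: 91.2
gripper_force: 0.0
```

Call:
move_arm([
  [[0, -4.8, 0], 0, 0],
  [[0, -4.8, 0], 0, 0],
  [[0, -4.8, 0], 0, 0],
  [[0, -3, 0], 0, 0],
  [[0, 0, 0], 0, 0],
])

```text
time_s: 3.4
ee_pos: [459.2, -182.5, 257.1]
ee_rot: [-180.0, 0.0, 162.2]
force: [-1.2, 1.3, -1.0]
gripper_width: 91.2
gripper_force: 0.0
```

```bash
cat > look.py <<'E'
from h import *
import sys
p=env.grab_frame('wrist');s=env.state();print(s['ee_pos'].round(1) if hasattr(s['ee_pos'],'round') else s['ee_pos'],s['ee_rot'])
cv2.imwrite(f'pics/{sys.argv[1]}.png',p['frame'][...,::-1])
np.savez(sys.argv[1]+'.npz',**{k:p[k] for k in ['frame','z_map','fovy','cx','cy','position','orientation']})
for a in sys.argv[2:]:
    k,h=a.split('=')
    print(k,[(np.round(q['point']).tolist(),round(q['score'],2),onplane(p,q['point'],float(h)).round(1).tolist()) for q in env.landmark_of(p,k)[:3]])
E
python3 look.py w2 sample_bottle=4 chock=0 seat=41.8 mat=0 sorting_tray=0 tray_bottle=2 bottle_near_mat=0
```

```text
[ 459.  -180.6  257.1] [ 1.79963929e+02 -3.14360392e-02  1.62273266e+02]
sample_bottle [([271.0, 242.0], 0.66, [530.0, -281.8, 4.0])]
chock []
seat []
mat [([320.0, 222.0], 0.91, [524.8, -207.3, 0.0]), ([400.0, 282.0], 0.47, [648.5, -123.0, 0.0])]
sorting_tray []
tray_bottle [([400.0, 284.0], 0.74, [650.0, -125.4, 2.0])]
bottle_near_mat [([257.0, 176.0], 0.61, [436.3, -268.5, 0.0]), ([383.0, 299.0], 0.57, [667.0, -154.9, 0.0])]
```

View pics/w2.png

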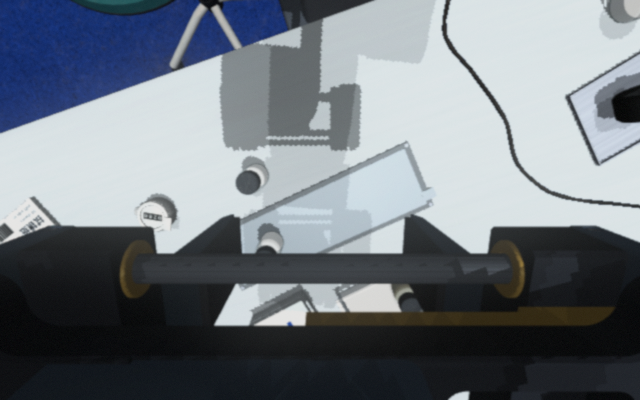

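The wrist view shows the sample bottle on the mat at (270,241), the bottle near the mat at (252,177) and the tray bottle at (405,292). The networks and depth agree on the sample bottle at about (529.5,-280).

Call:
move_arm([
  [[2, -2.5, 0], -8, 0],
  [[2, -2.5, 0], -8, 0],
  [[2, -2.5, 0], -8, 0],
  [[1, -2.4, 0], -8, 0],
  [[0, 0, 0], -8, 0],
])

```text
time_s: 4.3
ee_pos: [529.7, -281.1, 256.7]
ee_rot: [-180.0, 0.1, 122.0]
force: [-0.1, 0.8, -0.4]
gripper_width: 90.9
gripper_force: 0.0
```

Call:
move_arm([
  [[0, 0, -4], -8, 0],
  [[0, 0, -4], -8, 0],
  [[0, 0, -4], -8, 0],
  [[0, 0, 0], 0, 0],
  [[0, 0, 0], 0, 0],
])

```text
time_s: 4.8
ee_pos: [528.7, -278.8, 138.0]
ee_rot: [-180.0, -0.0, 98.6]
force: [0.7, -0.9, -0.1]
gripper_width: 91.5
gripper_force: 0.0
```

```bash
python3 look.py w3 sample_bottle=4 chock=0 seat=41.8 mat=0 sorting_tray=0 tray_bottle=2
python3 - <<'E'
from h import *
p=dict(np.load('w3.npz'));c=cloud(p);X=c.reshape(-1,3)[p['z_map'].ravel()>0]
m=(X[:,0]>495)&(X[:,0]<565)&(X[:,1]>-315)&(X[:,1]<-245)&(X[:,2]>60)&(X[:,2]<75);s=X[m];print(len(s),s.min(0),s.max(0))
E
```

```text
[ 529.6 -279.4  139.5] [1.79849807e+02 1.11488159e-01 9.85393659e+01]
sample_bottle [([324.0, 191.0], 0.61, [530.3, -277.9, 4.0])]
chock []
seat []
mat [([323.0, 118.0], 0.89, [518.9, -209.3, 0.0])]
sorting_tray [([492.0, 81.0], 0.73, [666.3, -154.5, 0.0])]
tray_bottle [([485.0, 38.0], 0.68, [649.0, -121.3, 2.0])]
1005 [ 514.33890286 -291.9708772    60.19327637] [ 542.00479802 -264.8544485    71.7003197 ]
```

View pics/w3.png

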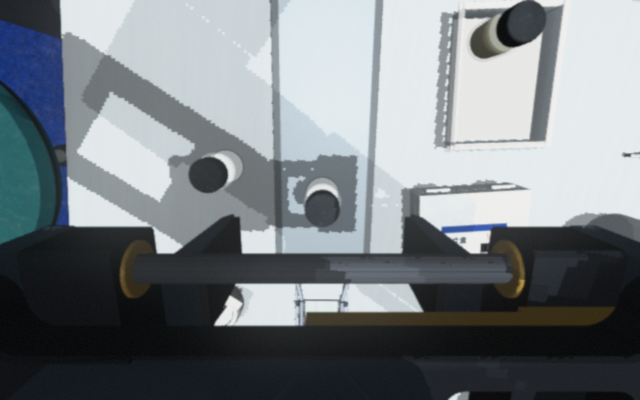

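The bottle cap is at (321,208), between the fingers. The sorting tray spans (445..575, 0..150), with its bottle in the far half. I descend and grip the cap.

Call:
move_arm([
  [[0, 0, -3.5], 0, 0],
  [[0, 0, -3], 0, 0],
  [[0, 0, -2], 0, 0],
  [[0, 0, -1], 0, 0],
  [[0, 0, 0], 0, 0],
], squeeze=15)

```text
time_s: 5.65
ee_pos: [527.8, -278.8, 41.7]
ee_rot: [-179.9, -0.1, 98.4]
force: [0.6, 0.6, -0.3]
gripper_width: 91.3
gripper_force: 0.0
```

Call:
move_arm([
  [[0, 0, 0], 0, 1],
  [[0, 0, 0], 0, 1],
  [[0, 0, 0], 0, 1],
  [[0, 0, 0], 0, 1],
  [[0, 0, 0], 0, 1],
])

```text
time_s: 6.15
ee_pos: [528.5, -279.2, 42.9]
ee_rot: [180.0, 0.0, 98.4]
force: [0.0, -1.1, -0.4]
gripper_width: 54.2
gripper_force: 0.0
```

Run:
```python
from h import *
for n in ['w3','scene','side']:
    p=dict(np.load(n+'.npz'));c=cloud(p);X=c.reshape(-1,3)[p['z_map'].ravel()>0]
    m=(X[:,0]>600)&(X[:,0]<730)&(X[:,1]>-225)&(X[:,1]<-70)&(X[:,2]>20)&(X[:,2]<27);s=X[m];r=cv2.minAreaRect(s[:,:2].astype(np.float32));print(n,len(s),r)
print(env.state()['gripper_width'])
```

```text
w3 3695 ((665.5221557617188, -154.81536865234375), (89.5289535522461, 116.48351287841797), 10.213634490966797)
scene 221 ((667.0645751953125, -154.28134155273438), (92.15373992919922, 117.12053680419922), 9.94622802734375)
side 270 ((667.8749389648438, -154.6121826171875), (88.26104736328125, 116.13385772705078), 10.056535720825195)
54.2499335229518
```

Call:
move_arm([
  [[0, 0, 0], 0, 1],
  [[0, 0, 0], 0, 1],
  [[0, 0, 0], 0, 1],
  [[0, 0, 0], 0, 1],
  [[0, 0, 0], 0, 1],
])

```text
time_s: 6.65
ee_pos: [528.4, -279.1, 42.5]
ee_rot: [180.0, 0.0, 98.4]
force: [0.6, 0.0, 0.3]
gripper_width: 31.9
gripper_force: 15.0
```

Call:
move_arm([
  [[0, 0, 1], 0, 1],
  [[0, 0, 2.5], 0, 1],
  [[0, 0, 2.5], 0, 1],
  [[0, 0, 1], 0, 1],
  [[0, 0, 0], 0, 1],
])

```text
time_s: 7.15
ee_pos: [529.2, -279.6, 114.4]
ee_rot: [179.8, 0.1, 98.4]
force: [0.1, -0.3, -1.0]
gripper_width: 31.7
gripper_force: 15.0
```

Call:
move_arm([
  [[2, 1.4, 0], 0, 1],
  [[3.2, 2.2, 0], 0, 1],
  [[3.5, 2.5, 0], 0, 1],
  [[3.2, 2.2, 0], 0, 1],
  [[2.3, 1.6, 0], 0, 1],
])

```text
time_s: 7.65
ee_pos: [671.3, -178.2, 110.6]
ee_rot: [-179.9, -0.1, 98.4]
force: [0.9, 0.0, -0.0]
gripper_width: 31.8
gripper_force: 15.0
```

Call:
move_arm([
  [[0, 0, 0], 0, 1],
  [[0, 0, -2], 0, 1],
  [[0, 0, -2], 0, 1],
  [[0, 0, -1], 0, 1],
  [[0, 0, 0], 0, 1],
])

```text
time_s: 8.15
ee_pos: [668.1, -180.1, 59.9]
ee_rot: [-179.7, -0.1, 98.3]
force: [0.6, 0.8, -0.7]
gripper_width: 31.7
gripper_force: 15.0
```

```bash
python3 look.py w4 tray_bottle=2
```

```text
[ 669.3 -180.4   61.5] [-1.79875202e+02 -4.97696651e-02  9.83362551e+01]
tray_bottle [([307.0, 132.0], 0.76, [648.5, -122.5, 2.0])]
```

View pics/w4.png

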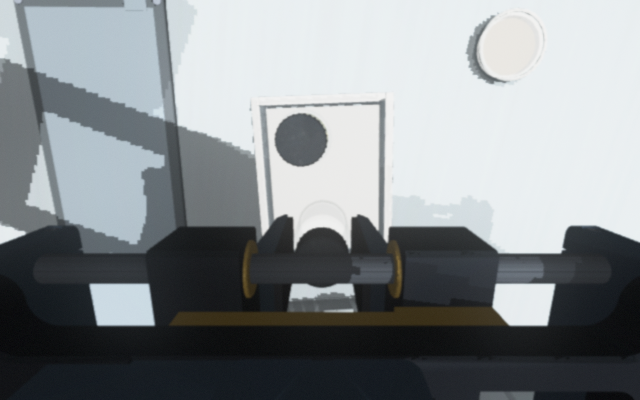

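The bottle hangs over the free half of the tray at (322,235), clear of the tray bottle at (301,140). I lower it.

Call:
move_arm([
  [[0, 0, -1], 0, 1],
  [[0, 0, -0.6], 0, 1],
  [[0, 0, -0.3], 0, 1],
  [[0, 0, -0.2], 0, 1],
  [[0, 0, 0], 0, 1],
])

```text
time_s: 8.75
ee_pos: [670.2, -180.0, 41.2]
ee_rot: [-180.0, -0.0, 98.4]
force: [0.4, 0.5, -0.9]
gripper_width: 32.2
gripper_force: 15.0
```

Call:
move_arm([
  [[0, 0, -0.1], 0, 1],
  [[0, 0, 0], 0, 1],
])

```text
time_s: 8.95
ee_pos: [670.4, -180.1, 40.6]
ee_rot: [180.0, 0.0, 98.4]
force: [-0.2, -0.3, -0.1]
gripper_width: 32.1
gripper_force: 15.0
```

Call:
move_arm([
  [[0, 0, 0], 0, 0.4],
  [[0, 0, 0], 0, 0.4],
  [[0, 0, 0], 0, 0.4],
  [[0, 0, 0], 0, 0.4],
  [[0, 0, 0], 0, 0.4],
])

```text
time_s: 9.45
ee_pos: [670.3, -180.1, 40.6]
ee_rot: [180.0, 0.0, 98.4]
force: [-0.2, 0.0, -0.3]
gripper_width: 54.9
gripper_force: 0.0
```

Call:
move_arm([
  [[0, 0, 2.5], 0, 0.4],
  [[0, 0, 4], 0, 0.4],
  [[0, 0, 4.5], 0, 0],
  [[0, 0, 4], 0, 0],
  [[0, 0, 1], 0, 0],
])

```text
time_s: 9.95
ee_pos: [672.6, -180.7, 206.7]
ee_rot: [179.5, 0.2, 98.4]
force: [0.4, 0.9, 0.4]
gripper_width: 75.7
gripper_force: 0.0
```

Run:
```python
from h import *
for n in['scene','side']:
    p=env.grab_frame(n);c=cloud(p);X=c.reshape(-1,3)[p['z_map'].ravel()>0]
    for nm,(y0,y1) in dict(tb=(-150,-100),sb=(-215,-158)).items():
        m=(X[:,0]>620)&(X[:,0]<710)&(X[:,1]>y0)&(X[:,1]<y1)&(X[:,2]>48)&(X[:,2]<80);s=X[m];print(n,nm,len(s),s.min(0).round(),s.max(0).round()) if len(s) else print(n,nm,0)
```

```text
scene tb 91 [ 635. -139.   49.] [ 663. -113.   69.]
scene sb 116 [ 653. -196.   48.] [ 682. -168.   71.]
side tb 0
side sb 75 [ 661. -195.   48.] [ 686. -170.   71.]
```

The bottle is upright in the tray at about (671,-181). Now to the wheel.

Call:
move_arm([
  [[-4, 2.5, 0], 0, 0],
  [[-4.5, 2, 0], 0, 0],
  [[-4.5, 2, 0], -4, 0],
  [[-4, 3, 0], -8, 0],
  [[-1.5, 4.5, 0], -8, 0],
])

```text
time_s: 10.55
ee_pos: [480.4, -41.0, 198.1]
ee_rot: [-179.6, 0.1, 78.0]
force: [1.3, 0.6, 0.4]
gripper_width: 91.1
gripper_force: 0.0
```

Call:
move_arm([
  [[0, 4.9, 0], 0, 0],
  [[0, 4.9, 0], 0, 0],
  [[0, 4.9, 0], 0, 0],
  [[0, 4.9, 0], 0, 0],
  [[0, 3.5, 0], 0, 0],
])

```text
time_s: 11.05
ee_pos: [484.0, 192.4, 198.2]
ee_rot: [-179.8, 0.1, 78.6]
force: [-1.1, -0.2, 0.1]
gripper_width: 90.8
gripper_force: 0.0
```

Call:
move_arm([
  [[0, 2.2, -2], 0, 0],
  [[0, 0, -3.5], 0, 0],
  [[0, 0, -1], 0, 0],
  [[0, 0, 0], 0, 0],
])

```text
time_s: 11.45
ee_pos: [483.6, 211.0, 132.7]
ee_rot: [-179.7, 0.2, 78.5]
force: [-0.0, 0.1, 1.0]
gripper_width: 91.5
gripper_force: 0.0
```

```bash
python3 look.py w5 wheel_large=37 wheel_small=29 parts_tray=0
python3 - <<'E'
from h import *
p=dict(np.load('w5.npz'));c=cloud(p);X=c.reshape(-1,3)[p['z_map'].ravel()>0]
for nm,(y0,y1) in dict(wl=(160,262),ws=(263,340)).items():
    m=(X[:,0]>430)&(X[:,0]<550)&(X[:,1]>y0)&(X[:,1]<y1)&(X[:,2]<85);
    for lo in(20,34,50,60,66):
        s=X[m&(X[:,2]>lo)]
        if len(s)>10: r=cv2.minAreaRect(s[:,:2].astype(np.float32));print(nm,lo,len(s),np.round(r[0],1),np.round(r[1],1),round(r[2],1),s.min(0).round(),s.max(0).round())
E
```

```text
[485.  211.3 134.5] [-1.79859177e+02  1.01196263e-01  7.85048738e+01]
wheel_large [([329.0, 198.0], 0.66, [489.5, 212.8, 37.0])]
wheel_small [([284.0, 98.0], 0.8, [469.7, 300.4, 29.0])]
parts_tray [([314.0, 146.0], 0.69, [484.8, 255.8, 0.0])]
wl 20 3447 [488.5 212.8] [48.  67.7] 5.0 [464. 179.  23.] [513. 247.  74.]
wl 34 3444 [488.5 212.8] [48.  67.7] 5.0 [464. 179.  35.] [513. 247.  74.]
wl 50 2954 [488.7 211.8] [30.1 64.8] 5.9 [471. 179.  50.] [506. 245.  74.]
wl 60 2504 [488.6 212.2] [30.  54.2] 5.8 [472. 185.  60.] [505. 240.  74.]
wl 66 1879 [488.6 212.1] [30.  41.6] 5.6 [473. 191.  66.] [505. 233.  74.]
ws 20 2607 [500.3 305.3] [107.9  54.8] 8.2 [447. 273.  20.] [550. 340.  58.]
ws 34 2441 [500.5 305.4] [107.3  54.5] 8.0 [448. 274.  34.] [550. 340.  58.]
ws 50 1469 [467.9 301.2] [24.1 37. ] 22.0 [452. 282.  50.] [484. 320.  58.]
```

View pics/w5.png

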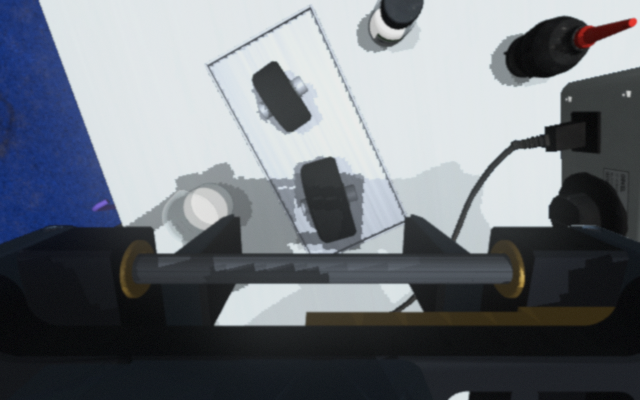

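The large wheel is at (328,199), centre (488.6,212.1), axle at 5.7°. The beaker at (200,207) and the blower at the upper right are clear of the fingers.

Call:
move_arm([
  [[0.36, 0.1, 0], 8.5, 0],
  [[0, 0, 0], 8.5, 0],
  [[0, 0, -3], 0, 0],
  [[0, 0, -3], 0, 0],
  [[0, 0, 0], 0, 0],
], squeeze=20)

```text
time_s: 12.15
ee_pos: [487.3, 211.7, 73.5]
ee_rot: [-179.7, 0.1, 95.5]
force: [-1.4, -0.7, -0.3]
gripper_width: 91.4
gripper_force: 0.0
```

```bash
python3 -c "
from h import *
s=env.state();print(s['ee_pos'],s['ee_rot'])"
```

```text
[487.33833877 211.72854858  73.53333121] [-1.79693326e+02  9.52518510e-02  9.54951694e+01]
```

Call:
move_arm([
  [[0.05, 0, -2.5], 0, 0],
  [[0, 0, -2], 0, 0],
  [[0, 0, -1.1], 0, 0],
  [[0, 0, 0], 0, 0],
  [[0, 0, 0], 0, 0.4],
])

```text
time_s: 12.65
ee_pos: [490.8, 213.3, 20.8]
ee_rot: [179.9, -0.0, 95.5]
force: [0.6, -0.2, 0.6]
gripper_width: 85.9
gripper_force: 0.0
```

Call:
move_arm([
  [[0, 0, 0], 0, 0.4],
  [[0, 0, 0], 0, 0.4],
  [[0, 0, 0], 0, 0.4],
  [[0, 0, 0], 0, 0.4],
  [[0, 0, 0], 0, 0.4],
])

```text
time_s: 13.15
ee_pos: [489.8, 213.0, 19.6]
ee_rot: [180.0, -0.0, 95.5]
force: [-0.1, 0.1, 0.6]
gripper_width: 54.8
gripper_force: 0.0
```

Call:
move_arm([
  [[-0.1, -0.1, -0.15], 0, 0.4],
  [[0, 0, 0], 0, 1],
  [[0, 0, 0], 0, 1],
  [[0, 0, 0], 0, 1],
  [[0, 0, 0], 0, 1],
], squeeze=20)

```text
time_s: 13.65
ee_pos: [488.8, 212.0, 17.9]
ee_rot: [180.0, 0.0, 95.5]
force: [1.3, -0.6, -2.4]
gripper_width: 47.8
gripper_force: 20.0
```

Run:
```python
from h import *
s=env.state();print(s['ee_pos'],s['gripper_width'],s['gripper_force'],s['force'])
# mat edges from w3, w4 and w2: project precise mat frame fit using depth z>2.3 vs table, colour edges
import itertools
for n in['w2','w3','scene','side']:
    p=dict(np.load(n+'.npz'));c=cloud(p)
    best=None;f_=p['frame'].astype(np.float32).mean(-1);g=cv2.magnitude(cv2.Sobel(f_,5,1,0),cv2.Sobel(f_,5,0,1))
    for cx,cy,yaw in itertools.product(np.arange(516,532,1),np.arange(-214,-195,1),np.arange(-86,-79,.5)):
        a=np.radians(yaw);ex=np.array([np.cos(a),np.sin(a)]);ey=np.array([-ex[1],ex[0]])
        pts=[]
        for t in np.linspace(-1,1,60):
            pts+= [np.array([cx,cy])+ex*150*t+ey*s*48 for s in(-1,1)]+([np.array([cx,cy])+ex*s*150+ey*48*t for s in(-1,1)] if abs(t)<.95 else [])
        P=np.c_[np.array(pts),np.full(len(pts),3.)]
        q=(P-p['position'])@rot(p['orientation']);uv=(q[:,:2]/q[:,2:]*f(p)+[p['cx'],p['cy']]).round().astype(int)
        ok=(uv[:,0]>=0)&(uv[:,0]<640)&(uv[:,1]>=0)&(uv[:,1]<(215 if n[0]=='w' else 400))
        if ok.sum()<20: continue
        v=np.minimum(g[uv[ok,1],uv[ok,0]],60).mean()
        if best is None or v>best[0]: best=(v,cx,cy,yaw,ok.sum())
    print(n,best)
```

```text
[488.78438599 211.95429085  17.89690055] 47.828461601480704 19.999845027923584 [ 1.33211786 -0.59043791 -2.39024488]
w2 (np.float32(57.736523), np.int64(518), np.int64(-207), np.float64(-83.0), np.int64(111))
w3 (np.float32(60.0), np.int64(518), np.int64(-196), np.float64(-82.0), np.int64(75))
scene (np.float32(57.544315), np.int64(522), np.int64(-206), np.float64(-80.5), np.int64(232))
side (np.float32(59.228237), np.int64(522), np.int64(-207), np.float64(-82.5), np.int64(232))
```

The wheel is gripped at a width of 47.8 mm. I lift it and carry it over beyond the chock, so the wrist camera can survey the chock closely.

Call:
move_arm([
  [[0, 0, 1], 0, 1],
  [[0, 0, 2.5], 0, 1],
  [[0, 0, 3.5], 0, 1],
  [[0, -2, 2.5], 0, 1],
  [[0.5, -4, 1], 2, 1],
])

```text
time_s: 14.15
ee_pos: [494.9, 153.6, 126.1]
ee_rot: [179.7, -0.1, 97.8]
force: [0.6, -0.7, -3.2]
gripper_width: 48.0
gripper_force: 20.0
```

Call:
move_arm([
  [[0.5, -4.9, 0], 0, 1],
  [[0.5, -4.9, 0], 0, 1],
  [[0.5, -4.9, 0], 0, 1],
  [[0.5, -4.9, 0], 0, 1],
  [[0.5, -4.9, 0], 0, 1],
])

```text
time_s: 14.65
ee_pos: [518.2, -94.8, 123.5]
ee_rot: [-180.0, -0.0, 97.5]
force: [0.7, -0.7, -2.8]
gripper_width: 47.6
gripper_force: 20.0
```

Call:
move_arm([
  [[0.5, -4.9, 0], 0, 1],
  [[0.5, -4.9, 0], 0, 1],
  [[0.5, -4.9, 0], 0, 1],
  [[0.5, -4.9, 0], 0, 1],
  [[0.5, -4.9, 0], 0, 1],
])

```text
time_s: 15.15
ee_pos: [543.2, -339.7, 123.2]
ee_rot: [-180.0, -0.0, 97.5]
force: [0.6, 0.6, -3.1]
gripper_width: 47.6
gripper_force: 20.0
```

Call:
move_arm([
  [[0.5, -4.5, 0], 0, 1],
  [[0.5, -4.5, 0], 0, 1],
  [[0, -4, 0], 0, 1],
  [[0, -2, 0], 0, 1],
  [[0, 0, 0], 0, 1],
])

```text
time_s: 15.65
ee_pos: [552.6, -491.0, 122.1]
ee_rot: [-180.0, 0.0, 97.4]
force: [-0.6, -0.4, -3.0]
gripper_width: 47.5
gripper_force: 20.0
```

```bash
python3 look.py w6 chock=0 seat=41.8 mat=0 rocker=10
python3 - <<'E'
from h import *
s=env.state();print(s['gripper_width'],s['force'])
p=dict(np.load('w6.npz'));c=cloud(p);X=c.reshape(-1,3)[p['z_map'].ravel()>0]
m=(X[:,0]>500)&(X[:,0]<600)&(X[:,1]>-490)&(X[:,1]<-345)
for lo,hi in((14,20),(8,24)):
    q=X[m&(X[:,2]>lo)&(X[:,2]<hi)]
    if len(q)>5: print(lo,len(q),cv2.minAreaRect(q[:,:2].astype(np.float32)))
for y in range(-470,-340,10):
    q=X[m&(abs(X[:,1]-y)<2.5)&(X[:,2]>13)&(X[:,2]<21)];
    if len(q): print(y,np.sort(q[:,0]).round()[[0,len(q)//4,len(q)//2,3*len(q)//4,-1]],len(q))
E
```

```text
[ 552.8 -488.8  122.2] [-1.79943145e+02 -1.04515020e-01  9.74177385e+01]
chock [([330.0, 41.0], 0.93, [541.6, -359.3, 0.0])]
seat [([329.0, 132.0], 0.6, [550.1, -432.4, 41.8]), ([207.0, 87.0], 0.25, [456.3, -411.5, 41.8])]
mat []
47.54209670333199 [-0.12794983  0.71158111 -2.52101962]
14 1245 ((547.7666625976562, -414.60540771484375), (55.054988861083984, 108.64797973632812), 7.428162097930908)
8 4949 ((547.6788330078125, -414.4168395996094), (56.89560317993164, 109.15809631347656), 7.272468090057373)
-470 [533. 533. 534. 535. 535.] 14
-460 [532. 533. 573. 574. 576.] 42
-450 [530. 532. 543. 572. 574.] 51
-440 [528. 541. 551. 561. 572.] 291
-430 [527. 529. 530. 570. 572.] 46
-420 [524. 527. 529. 569. 570.] 54
-410 [525. 527. 566. 568. 571.] 57
-400 [524. 526. 555. 566. 568.] 56
-390 [522. 523. 564. 565. 567.] 50
-380 [517. 520. 522. 565. 567.] 40
-370 [514. 516. 517. 566. 568.] 45
-360 [566. 567. 567. 568. 569.] 21Traceback (most recent call last):
  File "look.py", line 8, in <module>
    print(k,[(np.round(q['point']).tolist(),round(q['score'],2),onplane(p,q['point'],float(h)).round(1).tolist()) for q in env.landmark_of(p,k)[:3]])
                                                                                                                           ~~~~~~~~~~~~~~~^^^^^
ValueError: it knows: beaker, blower, bottle_near_mat, bottle_near_tray, chock, mat, parts_tray, sample_bottle, seat, sorting_tray, tally_counter, tray_bottle, wheel_large, wheel_small
```

View pics/w6.png

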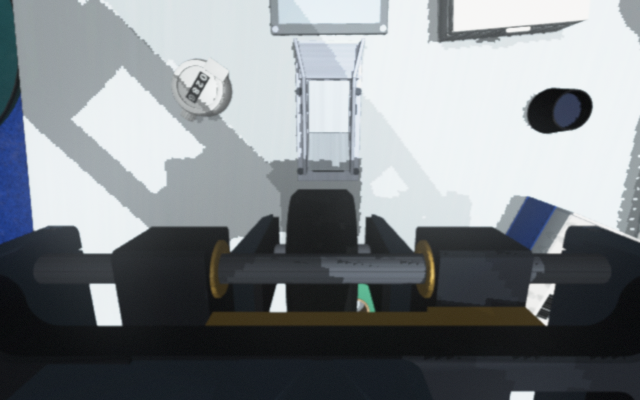

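The chock shows at (328,40..180), rocker open, with its rails centred. The line is x = 547.7 + 0.13(-414.5 - y), yaw -82.6°, which agrees with the mat. Next I go to the start of the mat.

Call:
move_arm([
  [[-0.4, 3, 0], 0, 1],
  [[-0.6, 4.9, 0], 0, 1],
  [[-0.6, 4.9, 0], 0, 1],
  [[-0.6, 4.9, 0], 0, 1],
  [[-0.6, 4.9, 0], 0, 1],
])

```text
time_s: 16.35
ee_pos: [525.0, -258.7, 123.6]
ee_rot: [180.0, -0.0, 97.6]
force: [1.5, -0.0, -3.6]
gripper_width: 47.7
gripper_force: 20.0
```

Call:
move_arm([
  [[-0.6, 4.9, 0], 0, 1],
  [[-0.6, 4.9, 0], 0, 1],
  [[-0.6, 4.5, 0], 0, 1],
  [[-0.2, 3.5, 0], 0, 1],
  [[0, 0, 0], 0, 1],
])

```text
time_s: 16.85
ee_pos: [504.1, -79.0, 123.7]
ee_rot: [-180.0, -0.1, 97.9]
force: [0.0, -1.0, -3.9]
gripper_width: 47.8
gripper_force: 20.0
```

Call:
move_arm([
  [[0, 0, -3], 0, 1],
  [[0, 0, -3], 0, 1],
  [[0, 0, -2], 0, 1],
  [[0, 0, 0], 0, 1],
  [[0, 0, 0], 0, 1],
])

```text
time_s: 17.35
ee_pos: [506.0, -84.1, 43.7]
ee_rot: [180.0, 0.0, 97.6]
force: [0.9, 0.0, -1.9]
gripper_width: 47.6
gripper_force: 20.0
```

Call:
move_arm([
  [[-0.1, 0, -1], 0, 1],
  [[0, 0, -0.8], 0, 1],
  [[0, 0, -0.3], 0, 1],
  [[0, 0, 0], 0, 1],
  [[0, 0, 0], 0, 1],
])

```text
time_s: 17.85
ee_pos: [504.9, -84.1, 22.1]
ee_rot: [180.0, 0.0, 97.5]
force: [-0.0, 0.3, -2.6]
gripper_width: 47.9
gripper_force: 20.0
```

Call:
move_arm([
  [[0, 0, -0.15], 0, 1],
  [[0, 0, 0], 0, 1],
  [[0, 0, 0], 0, 1],
])

```text
time_s: 18.15
ee_pos: [504.8, -84.0, 20.6]
ee_rot: [180.0, 0.0, 97.5]
force: [-0.1, -0.3, -2.7]
gripper_width: 47.4
gripper_force: 20.0
```

Call:
move_arm([
  [[0, 0, -0.05], 0, 1],
  [[0, 0, 0], 0, 1],
  [[0, 0, 0], 0, 1],
])

```text
time_s: 18.45
ee_pos: [504.7, -84.0, 20.0]
ee_rot: [180.0, -0.0, 97.5]
force: [-0.2, 0.9, -3.3]
gripper_width: 47.7
gripper_force: 20.0
```

Call:
move_arm([
  [[0, 0, -0.05], 0, 1],
  [[0, 0, 0], 0, 1],
  [[0, 0, 0], 0, 1],
])

```text
time_s: 18.75
ee_pos: [504.9, -84.1, 19.8]
ee_rot: [180.0, 0.0, 97.5]
force: [-1.3, 0.1, 1.2]
gripper_width: 47.6
gripper_force: 20.0
```

Call:
move_arm([
  [[0, 0, -0.05], 0, 1],
  [[0, 0, 0], 0, 1],
  [[0, 0, 0], 0, 1],
])

```text
time_s: 19.05
ee_pos: [504.9, -84.1, 19.7]
ee_rot: [180.0, 0.0, 97.5]
force: [-2.7, -0.4, 5.0]
gripper_width: 47.8
gripper_force: 20.0
```

Contact is at TCP z 19.9 with about 8 N of normal force. I add a little press and start rolling.

Call:
move_arm([
  [[0, 0, -0.05], 0, 1],
  [[0.03, -0.2, 0], 0, 1],
  [[0.05, -0.4, 0], 0, 1],
  [[0.08, -0.6, 0], 0, 1],
  [[0.1, -0.8, 0], 0, 1],
], squeeze=28)

```text
time_s: 19.55
ee_pos: [507.6, -104.2, 19.7]
ee_rot: [179.9, 0.0, 97.6]
force: [-2.6, -0.7, 7.3]
gripper_width: 47.8
gripper_force: 28.0
```

Call:
move_arm([
  [[0.11, -0.9, 0], 0, 1],
  [[0.13, -1, 0], 0, 1],
  [[0.13, -1, 0], 0, 1],
  [[0.13, -1, 0], 0, 1],
  [[0.13, -1, 0], 0, 1],
])

```text
time_s: 20.05
ee_pos: [514.2, -153.7, 19.7]
ee_rot: [179.9, 0.0, 97.5]
force: [-1.6, -0.3, 7.7]
gripper_width: 47.6
gripper_force: 28.0
```

Call:
move_arm([
  [[0.13, -1, 0], 0, 1],
  [[0.13, -1, 0], 0, 1],
  [[0.13, -1, 0], 0, 1],
  [[0.13, -1, 0], 0, 1],
  [[0.13, -1, 0], 0, 1],
])

```text
time_s: 20.55
ee_pos: [520.9, -203.8, 19.7]
ee_rot: [179.9, 0.1, 97.5]
force: [-2.2, 0.5, 6.5]
gripper_width: 47.5
gripper_force: 28.0
```

Call:
move_arm([
  [[0.13, -1, 0], 0, 1],
  [[0.13, -1, 0], 0, 1],
  [[0.13, -1, 0], 0, 1],
  [[0.13, -1, 0], 0, 1],
  [[0.13, -1, 0], 0, 1],
])

```text
time_s: 21.05
ee_pos: [527.6, -254.0, 19.7]
ee_rot: [179.9, 0.1, 97.5]
force: [-0.3, 0.2, 6.2]
gripper_width: 47.6
gripper_force: 28.0
```

Call:
move_arm([
  [[0.13, -1, 0], 0, 1],
  [[0.13, -1, 0], 0, 1],
  [[0.13, -1, 0], 0, 1],
  [[0.13, -1, 0], 0, 1],
  [[0.13, -1, 0], 0, 1],
])

```text
time_s: 21.55
ee_pos: [534.3, -304.0, 19.8]
ee_rot: [179.9, 0.1, 97.5]
force: [0.1, 0.5, 5.2]
gripper_width: 47.2
gripper_force: 28.0
```

Call:
move_arm([
  [[0.13, -1, 0], 0, 1],
  [[0.13, -1, 0], 0, 1],
  [[0.1, -0.8, 0], 0, 1],
  [[0.08, -0.6, 0], 0, 1],
  [[0.05, -0.4, 0], 0, 1],
])

```text
time_s: 22.05
ee_pos: [539.3, -342.3, 19.8]
ee_rot: [179.8, 0.1, 97.5]
force: [0.4, 0.9, 5.3]
gripper_width: 47.8
gripper_force: 28.0
```

Call:
move_arm([
  [[0.03, -0.3, 0], 0, 1],
  [[0.03, -0.3, 0], 0, 1],
  [[0.03, -0.2, 0], 0, 1],
])

```text
time_s: 22.35
ee_pos: [540.3, -350.0, 19.8]
ee_rot: [179.8, 0.1, 97.5]
force: [-0.2, -0.2, 5.5]
gripper_width: 47.6
gripper_force: 28.0
```

Call:
move_arm([
  [[0.02, -0.2, 0], 0, 1],
  [[0.02, -0.2, 0], 0, 1],
])

```text
time_s: 22.55
ee_pos: [540.8, -353.8, 19.8]
ee_rot: [179.8, 0.1, 97.5]
force: [0.7, 1.4, 5.1]
gripper_width: 47.8
gripper_force: 28.0
```

Call:
move_arm([
  [[0.01, -0.2, 0], 0, 1],
  [[0.02, -0.1, 0], 0, 1],
])

```text
time_s: 22.75
ee_pos: [541.1, -356.5, 19.7]
ee_rot: [179.8, 0.1, 97.5]
force: [2.1, 2.4, 7.1]
gripper_width: 47.7
gripper_force: 28.0
```

Call:
move_arm([
  [[0.01, -0.15, 0], 0, 1],
  [[0.01, -0.1, 0], 0, 1],
])

```text
time_s: 22.95
ee_pos: [541.3, -358.2, 20.0]
ee_rot: [179.8, 0.0, 97.5]
force: [1.3, 3.4, 10.0]
gripper_width: 47.6
gripper_force: 28.0
```

The ramp is met at y≈-356, so the entry edge is near y=-358. Now up the slope.

Call:
move_arm([
  [[0.03, -0.3, 0.08], 0, 1],
  [[0.04, -0.4, 0.1], 0, 1],
  [[0.04, -0.4, 0.1], 0, 1],
])

```text
time_s: 23.25
ee_pos: [542.7, -369.2, 22.8]
ee_rot: [179.8, 0.0, 97.5]
force: [3.3, 3.0, 7.9]
gripper_width: 47.8
gripper_force: 28.0
```

Call:
move_arm([
  [[0.05, -0.4, 0.1], 0, 1],
  [[0.05, -0.4, 0.1], 0, 1],
])

```text
time_s: 23.45
ee_pos: [543.8, -377.3, 24.9]
ee_rot: [179.8, 0.0, 97.5]
force: [2.3, 2.7, 9.1]
gripper_width: 47.8
gripper_force: 28.0
```

Call:
move_arm([
  [[0.04, -0.3, 0.07], 0, 1],
  [[0.04, -0.3, 0.05], 0, 1],
  [[0.04, -0.3, 0.02], 0, 1],
  [[0.04, -0.3, 0], 0, 1],
])

```text
time_s: 23.85
ee_pos: [545.5, -390.3, 26.5]
ee_rot: [179.8, 0.2, 97.5]
force: [2.3, -0.4, 7.8]
gripper_width: 47.5
gripper_force: 28.0
```

Call:
move_arm([
  [[0.06, -0.5, 0.02], 0, 1],
  [[0.06, -0.5, 0], 0, 1],
  [[0.06, -0.5, 0], 0, 1],
  [[0.06, -0.5, 0], 0, 1],
])

```text
time_s: 24.25
ee_pos: [548.1, -410.5, 26.7]
ee_rot: [179.7, 0.2, 97.5]
force: [1.7, 0.1, 7.8]
gripper_width: 47.4
gripper_force: 28.0
```

Call:
move_arm([
  [[0.05, -0.4, 0], 0, 1],
  [[0.04, -0.3, 0], 0, 1],
])

```text
time_s: 24.45
ee_pos: [548.9, -417.8, 26.5]
ee_rot: [179.7, 0.2, 97.5]
force: [2.1, -0.4, 5.4]
gripper_width: 47.4
gripper_force: 28.0
```

Call:
move_arm([
  [[0.02, -0.15, 0], 0, 1],
  [[0.02, -0.15, 0], 0, 1],
])

```text
time_s: 24.65
ee_pos: [549.2, -420.7, 26.1]
ee_rot: [179.8, 0.2, 97.5]
force: [2.7, -1.9, 4.5]
gripper_width: 47.5
gripper_force: 28.0
```

Call:
move_arm([
  [[0.02, -0.15, 0], 0, 1],
  [[0, 0, 0], 0, 1],
])

```text
time_s: 24.85
ee_pos: [549.3, -422.0, 25.8]
ee_rot: [179.8, 0.2, 97.5]
force: [6.3, -1.1, 5.1]
gripper_width: 47.1
gripper_force: 28.0
```

Call:
move_arm([
  [[0.07, -0.2, -0.05], 0, 1],
  [[0.03, -0.1, -0.03], 0, 1],
])

```text
time_s: 25.05
ee_pos: [549.8, -425.1, 24.9]
ee_rot: [179.8, 0.2, 97.5]
force: [4.0, -1.8, 6.1]
gripper_width: 47.7
gripper_force: 28.0
```

Call:
move_arm([
  [[0.03, -0.2, -0.08], 0, 1],
  [[0, 0, 0], 0, 1],
])

```text
time_s: 25.25
ee_pos: [550.1, -427.5, 24.1]
ee_rot: [179.8, 0.2, 97.5]
force: [4.6, -2.1, 5.4]
gripper_width: 47.6
gripper_force: 28.0
```

Call:
move_arm([
  [[0.04, -0.2, -0.09], 0, 1],
  [[0, 0, 0], 0, 1],
])

```text
time_s: 25.45
ee_pos: [550.4, -429.6, 23.4]
ee_rot: [179.8, 0.2, 97.5]
force: [3.9, -2.9, 5.6]
gripper_width: 47.5
gripper_force: 28.0
```

Call:
move_arm([
  [[0.03, -0.2, -0.1], 0, 1],
  [[0, 0, 0], 0, 1],
])

```text
time_s: 25.65
ee_pos: [550.7, -431.8, 22.6]
ee_rot: [179.8, 0.2, 97.5]
force: [3.3, -2.2, 7.1]
gripper_width: 47.6
gripper_force: 28.0
```

Call:
move_arm([
  [[0.01, -0.1, -0.06], 0, 1],
  [[0, 0, 0], 0, 1],
  [[0, 0, 0], 0, 1],
])

```text
time_s: 25.95
ee_pos: [550.8, -432.5, 22.3]
ee_rot: [179.8, 0.2, 97.5]
force: [2.4, -1.6, 8.3]
gripper_width: 47.4
gripper_force: 28.0
```

Call:
move_arm([
  [[0.01, -0.1, -0.06], 0, 1],
  [[0, 0, 0], 0, 1],
  [[0, 0, 0], 0, 1],
])

```text
time_s: 26.25
ee_pos: [550.9, -433.0, 22.0]
ee_rot: [179.8, 0.2, 97.5]
force: [2.6, -1.1, 10.2]
gripper_width: 47.4
gripper_force: 28.0
```

Call:
move_arm([
  [[0.01, -0.1, -0.05], 0, 1],
  [[0.01, -0.1, 0], 0, 1],
  [[0, 0, 0], 0, 1],
])

```text
time_s: 26.55
ee_pos: [551.0, -433.8, 21.6]
ee_rot: [179.9, 0.0, 97.5]
force: [2.3, 2.9, 11.3]
gripper_width: 47.3
gripper_force: 28.0
```

Run:
```python
from h import *
s=env.state();print(s['ee_pos'],s['force'])
ims=[]
for n in['side','scene']:
    p=env.grab_frame(n);a,b=proj(p,(550,-420,20)).astype(int);im=p['frame'][max(0,b-45):b+45,max(0,a-45):a+45,::-1];ims.append(cv2.resize(im,(400,400),interpolation=cv2.INTER_CUBIC))
cv2.imwrite('pics/c1.png',np.hstack(ims))
```

```text
[ 551.00631293 -433.77023018   21.58556049] [ 2.31576301  2.91727749 11.34820315]
```

View pics/c1.png

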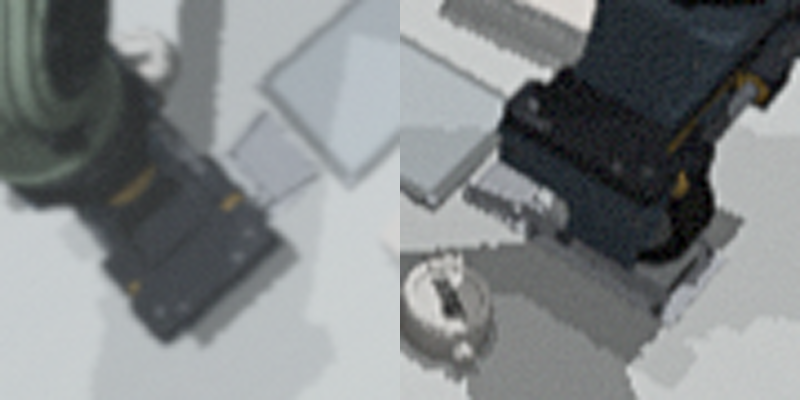

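The gripper hides the wheel, but the chock is aligned and the force has turned, so the wheel is at the stop. I relieve the press, open and rise.

Call:
move_arm([
  [[0, 0, 0.06], 0, 1],
  [[0, 0, 0], 0, 1],
  [[0, 0, 0], 0, 0.35],
  [[0, 0, 0], 0, 0.35],
  [[0, 0, 0], 0, 0.35],
])

```text
time_s: 27.15
ee_pos: [548.4, -433.3, 18.9]
ee_rot: [-179.8, -0.1, 97.5]
force: [-0.4, 0.3, -0.6]
gripper_width: 59.7
gripper_force: 0.0
```

Call:
move_arm([
  [[0, 0, 0], 0, 0.3],
  [[0, 0, 0], 0, 0.3],
  [[0, 0, 0], 0, 0.3],
  [[0, 0, 0], 0, 0.3],
  [[0, 0, 0], 0, 0.3],
])

```text
time_s: 27.65
ee_pos: [549.8, -434.0, 20.3]
ee_rot: [180.0, -0.0, 97.5]
force: [-0.0, 0.7, -0.1]
gripper_width: 64.3
gripper_force: 0.0
```

Call:
move_arm([
  [[0, 0, 1], 0, 0.3],
  [[0, 0, 2.5], 0, 0.3],
  [[0, 0, 4], 0, 0.3],
  [[0, 0, 4], 0, 0.3],
  [[0, 0, 4], 0, 0.3],
])

```text
time_s: 28.15
ee_pos: [549.8, -433.9, 177.8]
ee_rot: [180.0, 0.0, 97.5]
force: [0.1, -0.2, 0.4]
gripper_width: 63.5
gripper_force: 0.0
```

Call:
move_arm([
  [[0, 2, 2], 0, 0.3],
  [[-2, 4, 2], 0, 0.3],
  [[-3, 4, 0], 0, 0.3],
  [[-3, 4, 0], 0, 0.3],
  [[0, 4, 0], 0, 0.3],
])

```text
time_s: 28.65
ee_pos: [466.3, -252.4, 216.5]
ee_rot: [-180.0, 0.0, 97.4]
force: [1.4, -0.7, -0.1]
gripper_width: 64.2
gripper_force: 0.0
```

Run:
```python
from h import *
ims=[]
for n in['side','scene']:
    p=env.grab_frame(n);c=cloud(p);X=c.reshape(-1,3)[p['z_map'].ravel()>0]
    m=(X[:,0]>500)&(X[:,0]<600)&(X[:,1]>-490)&(X[:,1]<-370)&(X[:,2]>28)&(X[:,2]<100);s=X[m];print(n,s.min(0).round(),s.max(0).round(),cv2.minAreaRect(s[:,:2].astype(np.float32)))
    print([(onplane(p,q['point'],41.8).round(1),round(q['score'],2)) for q in env.landmark_of(p,'wheel_large')[:3]])
    a,b=proj(p,(550,-420,20)).astype(int);im=p['frame'][max(0,b-45):b+45,max(0,a-45):a+45,::-1];ims.append(cv2.resize(im,(400,400),interpolation=cv2.INTER_CUBIC))
cv2.imwrite('pics/c2.png',np.hstack(ims))
```

```text
side [ 537. -467.   28.] [ 577. -397.   79.] ((557.2850341796875, -431.4202880859375), (39.17728042602539, 68.7945785522461), 5.3802971839904785)
[(array([ 558.3, -424.8,   41.8]), 0.92), (array([401.3, 448.6,  41.8]), 0.52)]
scene [ 526. -468.   28.] [ 568. -399.   79.] ((546.5072631835938, -433.3705139160156), (41.86936950683594, 68.88072967529297), 1.6883628368377686)
[(array([383.4, 430.4,  41.8]), 0.87), (array([ 542.9, -440.1,   41.8]), 0.79)]
```

View pics/c2.png

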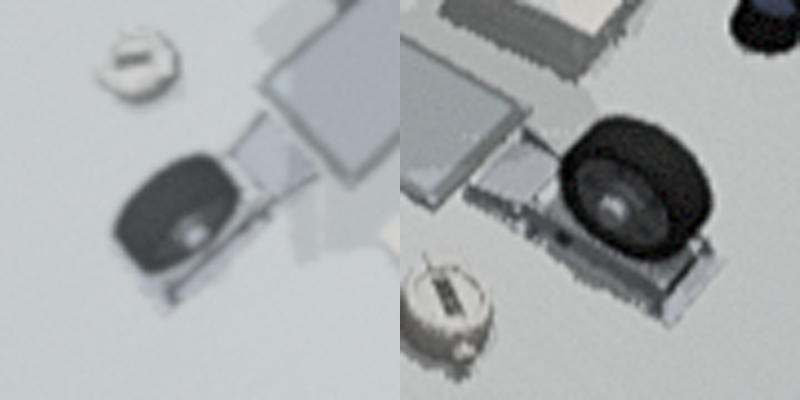

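The wheel stands upright between the rails, seen in both crops. Its top reads 79 mm, and the cameras read 3–4 mm high, so it matches the seated 76.8 mm rather than the open 81 mm. Its centre is at y≈-432, which agrees with the seat. I hand in.

```bash
python3 -c "
from workcell import env
print(env.job_done())"
```

```text
the job is handed in; nothing more can be done
None
```

I stood the bottle in the sorting tray, rolled the large wheel along the mat and up into the tipped chock, where it stands upright, and handed the job in at about 29 s; the hand-in returned no verdict.

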